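# Open the soap dispenser and hold its cap clear for refilling

## Robot

A 6-joint arm with a two-finger parallel gripper is mounted at the origin on a cart in front of the work surface, level with it; the furniture and walls round the work are solid. World frame = base frame: x ahead of the robot, y to its left, z up, the work surface at z = 0. Lengths are in m, angles in rad, forces in N, time in s.
With the tool pointing down it reaches from about 0.3 to 0.85 m from the base axis. Payload 4.2 kg.
Tool frame: the origin (TCP) lies at the very end of the fingers, on their centre line; the grasp point (between the pads) lies 19 mm behind it; z points along the fingers, y is the line along which they close (so a half turn about z gives the same grasp; the last joint's range is limited). The gripper opens to 91 mm and grips with 3 to 60 N. Pads are 32 mm wide; open, the fingers measure 118 mm over their backs; the gripper's body (76 mm by 178 mm) begins 60 mm behind the grasp point.
Start: joints at [-1.281, 0.32, 1.565, -0, 1.257, -0.02], TCP at [0.175, -0.548, 0.214] pointing down, gripper open.
Joint ranges: [-3.11, 3.11], [-0.84, 2.01], [0.21, 2.61], [-1.34, 4.49], [0.05, 2.63], [-2.56, 2.56]. Speed limits (rad/s): [2.57, 2.57, 3.14, 3.14, 3.14, 3.14].

## Interface

Orientations are given as a rotation vector (axis times angle).
In Python, from bench import readout, vision, order gives the robot as it stands.
- The arm moves only by the tool servo_tool, never from a script. Its argument "rows" is text: rows parted by semicolons, each of 7 numbers parted by spaces: the shift along the tool's x, y, z normalised to -1 to 1, where 1 is 10 cm, then the turn, a rotation vector about the tool's x, y, z normalised to -1 to 1, where 1 is 10 degrees, then the closure, from 0 (fully open) to 1 (shut). In form: x y z rx ry rz gripper; .... A call has exactly 10 rows; each row shifts and turns the commanded pose from where the row before left it, along the tool's axes as they then stand; what a row does not reach is not made up. A row lasts 1/8 s, in which the tool goes at most 62.5 mm and 10.7 degrees, less where a joint would pass 70% of its speed; a pose out of reach is approached as far as the arm can. A call with a number of a shift or a turn outside -1 to 1 is refused whole. A call with a gripper value outside its range is refused whole. The fingers move at their own pace and stop on an object; "squeeze" is the grip in N (left out, the last holds). Time passes only in rows, so rows that do not move let the fingers close, or fill a call up. It gives the time, the measured TCP pose, the force, the opening and the grip force at its end, in the units of the state.
- readout.observe(): the state, without advancing time (a new reading comes with each control period).
- vision.camera(name): name is "scene" or "side" or "wrist"; returns the picture (480x640x3 uint8, red, green, blue); there is no depth.
- vision.camera_info(name): a dict with "fx", "fy", "cx", "cy" (pixels), "k1" (the pictures are not rectified: a ray, as slopes to the right and down, at radius r is drawn at 1 + k1 r^2 times it, then the intrinsics apply), "rvec" (rotation vector, rad) and "tvec" (3), from world to camera coordinates, as OpenCV has them. Camera axes: x right, y down, z forward; pixel columns grow to the right and rows downward; lengths in m; the calibration is good to about 2 mm. A picture is of the moment at which its call begins: read the wrist's pose just before it. camera_info takes no time and is no camera call; for the wrist camera it gives the pose at the moment of the call.
- order.close_job(): hands the job in; it is judged then, once.
The state is a dict: "clock": time; "q": joint angles; "qvel": joint speeds; "tau": joint torques, N m; "tool_pos": TCP position; "tool_rot": TCP orientation; "wrist_force": force on the tool from outside, world axes, zero at the start; "ft_torque": the same for the moment, N m; "grip_width": opening from 0.0 (shut) to 1.0 (fully open); "gripper_force": force on a finger pad.
Only numpy, scipy, OpenCV 4.12 (cv2) and the standard library are available. Lean on these libraries where they do the work, as an engineer would, in place of code of your own. Each camera call takes 0.05 s, during which the arm holds its last target. There are 200 camera calls.

## Task

I want to refill the steel soap dispenser: its black twist cap comes loose in one direction only and nobody remembers which, so try both ways, release it, lift it off and finish while still holding it, level and still, in the air at least 15 cm to one side of the open mouth and no lower than it sat. Do not put the cap down or let it go, and leave the tumbler, the small clay saucer and the washing-up liquid bottle where they stand.

Things in the scene. Friction and masses are not known exactly. Their poses are not given: they have to be found in the camera images.
- dispenser: Steel soap dispenser, an upright round tank 80 mm in diameter on a black suction foot 94 mm wide, fixed to the worktop. Origin: centre of its underside; z up. Its tap sticks out 74 mm from the axis on the -x side, up to 71 mm high. The tank's wall ends 88 mm up; a sloping shoulder narrows to 60 mm across at 102 mm, where the cap's lower rim rests.
- mouth (a point): Centre of the top of the dispenser's neck (30 mm in diameter, inside 24 mm), 124 mm above the worktop, hidden under the cap until that is off. Three ears stick out round the neck to 22 mm from the axis, at heights 114 to 119 mm.
- cap_center (a point): Centre (half-way up) of the loose black cap, round with fine ribs, 56 mm in diameter, 46 mm high, about 70 g; z up its axis. Seated, its centre is 125 mm and its top 148 mm above the worktop. A white dot on its top lies on its -x side. Three lugs inside lock under the neck's ears. Shut, its x axis agrees with the dispenser's within about 5 degrees.
- cap: The same cap; origin at the centre of its lower rim. Turned 45 to 72 degrees (best 60) the right way it lifts straight off; a hard stop ends that turn near 80. The wrong way a hard stop blocks it after 10 to 27 degrees and a grip turned further slips round it. Which way is right differs between starts and cannot be seen. Until released: 1 mm of vertical play, hardly any friction to turning.
- tumbler_center (a point): Loose empty drinking glass, 79 mm in diameter, 90 mm high, upright; the point is half-way up on its axis, z up. Leave it alone.
- saucer_center (a point): Loose small reddish-brown clay saucer, upside down, 63 mm in diameter, 27 mm high; the point is its centre half-way up, z up. Leave it alone.
- refill_center (a point): Loose bottle of washing-up liquid, clear with a green and blue label and a white top, 44 x 73 mm, 226 mm high, upright; the point is half-way up on its axis, z up. Leave it alone.
Things that resemble listed ones, but are neither listed nor needed, are in the scene too. What is shaped like the cap but orange is not meant.

How it is judged:
By the outcome, as a careful person would: the job done as asked, in the order asked, and still so for the second after the job is handed in, while the arm keeps its last pose, push and grip.
It also fails if it takes over 48 s, if anything falls off the work surface, if the arm or the gripper's body presses on something with over 40 N, if the wrist force passes 120 N, or if a joint passes its speed limit or range.

## Working session

There is one attempt and no reset: what is moved stays moved. The work goes in short steps, Python scripts to look and compute and a tool call to move; the robot and the scene stay as the last step left them, time stands still between calls to the robot, and variables do not carry over. Pictures are saved under pics/ and viewed, at most 10 in all, crops included, and the job is handed in when it is done.

Besides the shell and the picture viewer there is one more tool, called after "Call:" as name(argument=value, ...) on one line, values as JSON. servo_tool: Moves the arm, as the interface text tells. Its arguments: {"type":"object","properties":{"rows":{"type":"string"},"squeeze":{"type":"number"}},"required":["rows"]}

```bash
mkdir -p pics; ls; python3 - <<'E'
from bench import readout, vision
import cv2,numpy as np
s=readout.observe(); print(s)
ims=[]
for n in ["scene","side"]:
    im=vision.camera(n); cv2.imwrite(f"pics/{n}0.png",im[:,:,::-1]); i=vision.camera_info(n); print(n,i)
E
```

```text
pics
{'clock': 0.0, 'q': array([-1.28101459e+00,  3.20288518e-01,  1.56569544e+00, -3.61708185e-05,
        1.25739121e+00, -2.00447314e-02]), 'qvel': array([ 0.00101442,  0.00027555,  0.00131505, -0.0006273 ,  0.00274822,
        0.00133717]), 'tau': array([ 3.76721800e-07, -4.12453687e+01, -2.31972599e+01,  7.27023580e-02,
        4.58435481e-02, -1.63268041e-04]), 'tool_pos': array([ 0.17513176, -0.54713982,  0.21311586]), 'tool_rot': array([-3.10222849e+00, -4.84475583e-01,  4.29786499e-04]), 'wrist_force': array([ 0.35492403, -0.60707602, -0.5609634 ]), 'ft_torque': array([-0.01217609, -0.01405636,  0.02917018]), 'gripper_force': 0.0, 'grip_width': 1.00466036921527}
scene {'fx': 509.4398761036174, 'fy': 509.4398761036174, 'cx': 320.0230922730394, 'cy': 240.01558309528414, 'k1': -0.13244110836298406, 'rvec': array([ 1.00480996, -2.22585966,  1.27984132]), 'tvec': array([0.49119619, 0.21956785, 1.03646278])}
side {'fx': 546.3001614848204, 'fy': 546.3001614848204, 'cx': 321.3024255323893, 'cy': 239.97940520915574, 'k1': 0.03737585395488947, 'rvec': array([ 1.44456133, -2.21932992,  0.80960695]), 'tvec': array([0.41703785, 0.31493475, 0.92961871])}
```

View pics/scene0.png

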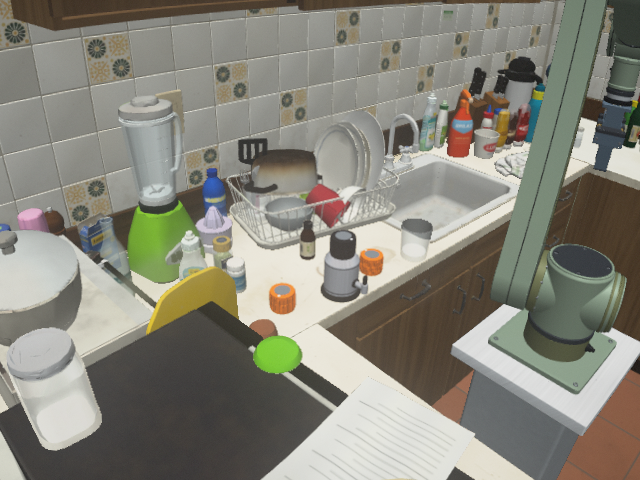

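View pics/side0.png

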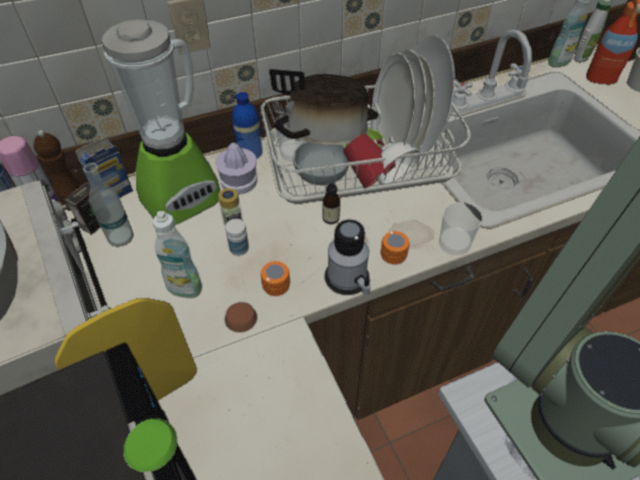

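The scene picture shows the dispenser at about (343,265) with its black cap at (343,243) and the tap at (363,287). In the side picture the cap is at (349,236) and the tap at (364,288). The tumbler is on the right, and the saucer and bottle are on the left.

```bash
cat > h.py <<'E'
import cv2,numpy as np
from bench import readout,vision
R=lambda v:cv2.Rodrigues(np.array(v,float))[0]
def ray(i,uv):
    K=np.array([[i['fx'],0,i['cx']],[0,i['fy'],i['cy']],[0,0,1]])
    p=cv2.undistortPoints(np.array([[uv]],float),K,np.array([i['k1'],0,0,0.]))[0,0]
    M=R(i['rvec']); return -M.T@i['tvec'], M.T@np.array([p[0],p[1],1])
def plane(i,uv,z):
    o,d=ray(i,uv); return o+d*(z-o[2])/d[2]
def proj(i,P):
    K=np.array([[i['fx'],0,i['cx']],[0,i['fy'],i['cy']],[0,0,1]])
    return cv2.projectPoints(np.array(P,float).reshape(-1,3),i['rvec'],i['tvec'],K,np.array([i['k1'],0,0,0.]))[0][:,0]
def tri(a,b):
    A=np.zeros((3,3));c=np.zeros(3)
    for o,d in (a,b):
        d=d/np.linalg.norm(d);P=np.eye(3)-np.outer(d,d);A+=P;c+=P@o
    return np.linalg.solve(A,c)
E
python3 - <<'E'
from h import *
rs=[];out=[]
for n,(x0,x1,y0,y1) in {"scene":(325,362,225,262),"side":(330,370,215,258)}.items():
    im=cv2.imread(f"pics/{n}0.png"); i=vision.camera_info(n)
    m=(im.max(2)<60).astype(np.uint8); z=np.zeros_like(m); z[y0:y1,x0:x1]=m[y0:y1,x0:x1]
    k,l,st,c=cv2.connectedComponentsWithStats(z); j=1+np.argmax(st[1:,4]); print(n,st[j],c[j])
    b=st[j]; rs.append(ray(i,(b[0]+b[2]/2,b[1]+b[3]/2))); print(plane(i,(b[0]+b[2]/2,b[1]+b[3]/2),.125))
    cr=im[y0-20:y1+50,x0-30:x1+40]; out.append(cv2.resize(cr,(400,400*cr.shape[0]//cr.shape[1]),interpolation=2)[:430])
    print(cr.shape)
    ts={"scene":{"tumbler":(415,240),"saucer":(263,327),"bottle":(191,258),"tap":(363,287)},"side":{"tumbler":(459,228),"saucer":(240,317),"bottle":(176,258),"tap":(364,288)}}[n]
    for k,v in ts.items(): print(k,plane(i,v,{"tumbler":.045,"saucer":.0135,"bottle":.1,"tap":.05}[k]).round(3))
print("cap tri",tri(*rs))
h=min(o.shape[0] for o in out); cv2.imwrite("pics/c1.png",np.hstack([o[:h] for o in out]))
E
```

```text
Traceback (most recent call last):
ValueError: attempt to get argmax of an empty sequence
```

```bash
cat > m.py <<'E'
from h import *
rs=[];out=[]
for n,(x0,x1,y0,y1) in {"scene":(325,362,225,262),"side":(330,370,215,258)}.items():
    im=cv2.imread(f"pics/{n}0.png"); i=vision.camera_info(n)
    g=im.max(2); print(g[y0:y1,(x0+x1)//2])
    m=(g<90).astype(np.uint8); z=np.zeros_like(m); z[y0:y1,x0:x1]=m[y0:y1,x0:x1]
    k,l,st,c=cv2.connectedComponentsWithStats(z); j=1+np.argmax(st[1:,4]); print(n,st[j],c[j])
    b=st[j]; uv=(b[0]+b[2]/2-.5,b[1]+b[3]/2-.5); rs.append(ray(i,uv)); print(plane(i,uv,.125))
    cr=im[y0-20:y1+50,x0-30:x1+40]; out.append(cv2.resize(cr,(400,400*cr.shape[0]//cr.shape[1]),interpolation=2))
    ts={"scene":{"tumbler":(415,240),"saucer":(263,327),"bottle":(191,258),"tap":(363,287)},"side":{"tumbler":(459,228),"saucer":(240,317),"bottle":(176,258),"tap":(364,288)}}[n]
    for k,v in ts.items(): print(k,plane(i,v,{"tumbler":.045,"saucer":.0135,"bottle":.1,"tap":.05}[k]).round(3))
print("cap tri",tri(*rs))
h=min(o.shape[0] for o in out); cv2.imwrite("pics/c1.png",np.hstack([o[:h] for o in out]))
E
python3 m.py
```

```text
[178 163 129 127 119  95 120 154 153 155 154 153 154 155 130  86  77  73
  73  71  72  71  71  72  72  73  74  73  71  73  73  74  75  72  94 157
 195]
scene [330 231  26  29 497] [342.18309859 247.10663984]
[0.43223229 0.20851213 0.125     ]
tumbler [ 0.421 -0.047  0.045]
saucer [0.432 0.431 0.013]
bottle [0.635 0.473 0.1  ]
tap [0.362 0.209 0.05 ]
[178 179 178 158 113  57  49  88 112 118 117 116 117 117 117 116 118 116
 118 118 115 100  72  46  35  36  33  24  22  23  16  22  31  30  31  24
  21  19  25  18  45  97 130]
side [334 220  31  36 704] [348.6875     240.25994318]
[0.43274511 0.20725724 0.125     ]
tumbler [ 0.422 -0.049  0.045]
saucer [0.42  0.44  0.013]
bottle [0.537 0.518 0.1  ]
tap [0.363 0.206 0.05 ]
cap tri [0.43400108 0.20661784 0.12339631]
```

View pics/c1.png

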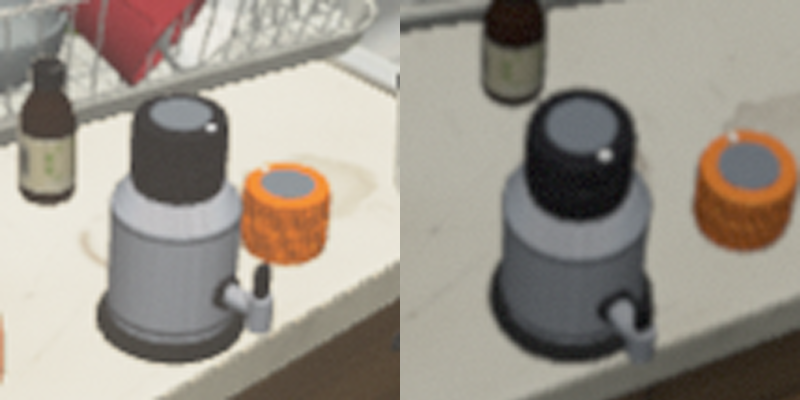

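The crop shows the white dot on the robot side of the cap, toward the tap, so dispenser -x is roughly world -x. The cap is at about (0.433, 0.207). Next I plan the transit.

```bash
cat >> h.py <<'E'
def plan(P,yawdeg,n,up=None):
    """rows to go straight from here to P while turning yawdeg about world z; prints units"""
    s=readout.observe(); M=R(s['tool_rot']); p=s['tool_pos']; d=(np.array(P)-p)/n
    a=np.radians(yawdeg)/n; ov=[]
    for k in range(n):
        t=M.T@d; w=M.T@np.array([0,0,a]); print((t*10).round(2),(np.degrees(w)/10).round(2))
        M=R([0,0,a])@M
E
python3 - <<'E'
from h import *
plan([.425,.2,.26],99,14)
for n,uv in (("side",(510,50)),("scene",(405,130))):
  print(n,plane(vision.camera_info(n),uv,.15))
E
```

```text
[ 0.33 -0.45 -0.03] [ 0.   -0.   -0.71]
[ 0.39 -0.41 -0.03] [ 0.   -0.   -0.71]
[ 0.43 -0.36 -0.03] [ 0.   -0.   -0.71]
[ 0.47 -0.3  -0.03] [ 0.   -0.   -0.71]
[ 0.51 -0.24 -0.03] [ 0.   -0.   -0.71]
[ 0.53 -0.18 -0.03] [ 0.   -0.   -0.71]
[ 0.55 -0.11 -0.03] [ 0.   -0.   -0.71]
[ 0.56 -0.04 -0.03] [ 0.   -0.   -0.71]
[ 0.56  0.03 -0.03] [ 0.   -0.   -0.71]
[ 0.55  0.1  -0.03] [ 0.   -0.   -0.71]
[ 0.54  0.16 -0.03] [ 0.   -0.   -0.71]
[ 0.51  0.23 -0.03] [ 0.   -0.   -0.71]
[ 0.48  0.29 -0.03] [ 0.   -0.   -0.71]
[ 0.44  0.35 -0.03] [ 0.   -0.   -0.71]
side [ 0.81237534 -0.42983031  0.15      ]
scene [ 0.81032287 -0.46184647  0.15      ]
```

Call:
servo_tool(rows="0.33 -0.45 -0.05 0 0 -0.71 0; 0.39 -0.41 -0.05 0 0 -0.71 0; 0.43 -0.36 -0.05 0 0 -0.71 0; 0.47 -0.3 -0.05 0 0 -0.71 0; 0.51 -0.24 -0.05 0 0 -0.71 0; 0.53 -0.18 -0.03 0 0 -0.71 0; 0.55 -0.11 -0.03 0 0 -0.71 0; 0.56 -0.04 -0.03 0 0 -0.71 0; 0.56 0.03 -0.03 0 0 -0.71 0; 0.55 0.1 -0.03 0 0 -0.71 0", squeeze=20)

```text
clock: 1.35
tool_pos: [0.3527, -0.0139, 0.254]
tool_rot: [2.241, 2.201, 0.0]
wrist_force: [1.7, -0.6, 0.0]
grip_width: 1.0
gripper_force: 0.0
```

Call:
servo_tool(rows="0.54 0.16 -0.03 0 0 -0.71 0; 0.51 0.23 -0.03 0 0 -0.71 0; 0.48 0.29 -0.03 0 0 -0.71 0; 0.44 0.35 -0.03 0 0 -0.71 0; 0 0 0 0 0 0 0; 0 0 0 0 0 0 0; 0 0 0 0 0 0 0; 0 0 0 0 0 0 0; 0 0 0 0 0 0 0; 0 0 0 0 0 0 0")

```text
clock: 2.6
tool_pos: [0.4228, 0.1973, 0.2661]
tool_rot: [1.639, 2.68, 0.0]
wrist_force: [-0.4, -0.1, -0.4]
grip_width: 1.001
gripper_force: 0.0
```

```bash
python3 - <<'E'
from h import *
s=readout.observe(); print(s['clock'],s['tool_pos'],s['q'].round(3)); i=vision.camera_info("wrist"); im=vision.camera("wrist"); cv2.imwrite("pics/w1.png",im[:,:,::-1]); print(R(s['tool_rot']).round(3))
print(proj(i,[[.433,.207,.148],[.405,.207,.148]]))
import json; json.dump({k:np.array(v).tolist() for k,v in i.items()},open("w1.json","w"))
E
```

```text
2.6 [0.42279458 0.19734275 0.26605859] [ 0.412  0.115  1.702 -0.     1.323 -0.061]
[[-0.456  0.89   0.   ]
 [ 0.89   0.456 -0.   ]
 [-0.     0.    -1.   ]]
[[338.61079859 225.14762104]
 [303.74917221 207.62083973]]
```

View pics/w1.png

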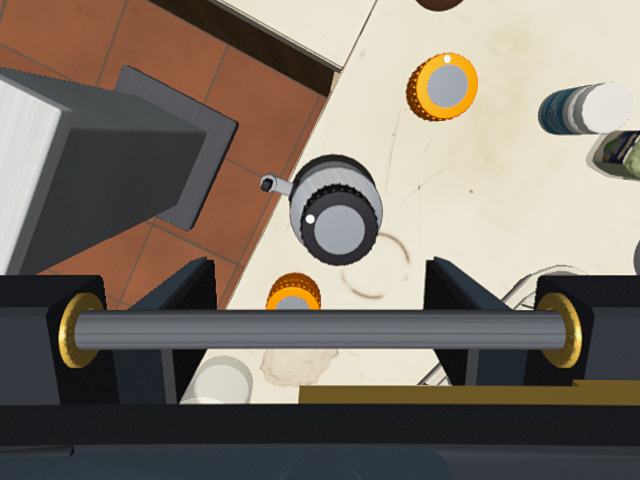

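The wrist picture shows the cap's grey disc at about (341,229), the white dot at (310,219) and the tap to the left at (270,183). The fingers are open on either side of the cap.

```bash
python3 - <<'E'
from h import *
import json; i={k:np.array(v) for k,v in json.load(open("w1.json")).items()}
im=cv2.imread("pics/w1.png"); g=im.max(2)
m=((g>90)).astype(np.uint8); z=np.zeros_like(m); z[195:266,298:382]=m[195:266,298:382]
k,l,st,c=cv2.connectedComponentsWithStats(z)
for j in range(1,k):
    if st[j,4]>20: print(st[j],c[j],plane(i,c[j],.148).round(4))
print("tap",plane(i,(268,183),.065))
E
```

```text
[298 195  37  71 615] [305.15121951 239.30894309] [0.4163 0.1867 0.148 ]
[337 195  45  71 787] [373.00381194 236.78017789] [0.4592 0.2107 0.148 ]
[ 305  205   60   50 2082] [337.93900096 228.91162344] [0.4339 0.2043 0.148 ]
tap [0.3700343  0.19792203 0.065     ]
```

Call:
servo_tool(rows="0.01 0.07 0.1 0 0 0 0; 0 0.07 0.2 0 0 0 0; 0 0 0.25 0 0 0 0; 0 0 0.25 0 0 0 0; 0 0 0.25 0 0 0 0; 0 0 0.2 0 0 0 0; 0 0 0.16 0 0 0 0; 0 0 0.12 0 0 0 0; 0 0 0 0 0 0 0; 0 0 0 0 0 0 0")

```text
clock: 3.9
tool_pos: [0.4352, 0.2052, 0.1133]
tool_rot: [1.638, 2.68, 0.001]
wrist_force: [-0.2, -0.8, 0.4]
grip_width: 0.999
gripper_force: 0.0
```

Call:
servo_tool(rows="0 0 0 0 0 0 1; 0 0 0 0 0 0 1; 0 0 0 0 0 0 1; 0 0 0 0 0 0 1; 0 0 0 0 0 0 1; 0 0 0 0 0 0 1; 0 0 0 0 0 0 1; 0 0 0 0 0 0 1; 0 0 0 0 0 0 1; 0 0 0 0 0 0 1", squeeze=15)

```text
clock: 5.15
tool_pos: [0.4348, 0.205, 0.113]
tool_rot: [1.638, 2.681, 0.0]
wrist_force: [-1.6, 0.2, 3.0]
grip_width: 0.614
gripper_force: 15.0
```

```bash
cat > look.py <<'E'
from h import *
import sys
s=readout.observe(); print(s['clock'],s['tool_pos'],s['q'].round(3),s['wrist_force'].round(1),s['ft_torque'].round(3),s['grip_width'],s['gripper_force'])
i=vision.camera_info("wrist"); im=vision.camera("wrist")[:,:,::-1]; cv2.imwrite(f"pics/{sys.argv[1]}.png",im)
m=(im.min(2)>200).astype(np.uint8); k,l,st,c=cv2.connectedComponentsWithStats(m)
p=proj(i,[[*s['tool_pos'][:2],.148]])[0]; print("centre px",p)
for j in range(1,k):
    if 15<st[j,4]<900 and np.hypot(*(c[j]-p))<150:
        P=plane(i,c[j],.148)-s['tool_pos']; print(st[j],c[j],"r",np.hypot(*P[:2]).round(4),"ang",np.degrees(np.arctan2(P[1],P[0])).round(1))
E
python3 look.py w2
```

```text
5.15 [0.43484395 0.20498075 0.11304298] [ 0.417  0.266  1.924 -0.     0.951 -0.057] [-1.6  0.2  3. ] [ 0.007 -0.018  0.021] 0.6143833767032256 15.00031557166949
centre px [319.85709871 326.84472556]
[312 199  22  28 153] [322.38562092 214.47058824] r 0.0413 ang 115.9
[288 210  14  22  45] [293.95555556 221.42222222] r 0.0399 ang 129.8
[269 215  15  28 148] [275.76351351 229.81756757] r 0.039 ang 139.8
[281 221   9  14  24] [284.95833333 229.20833333] r 0.0381 ang 135.3
[224 222  25  11  72] [236.90277778 226.59722222] r 0.0465 ang 154.3
[345 227  15  12  26] [351.65384615 232.5       ] r 0.0367 ang 100.0
[225 234  21  33 221] [236.87330317 248.90045249] r 0.0408 ang 161.4
[256 246  15  25  74] [262.90540541 255.37837838] r 0.0333 ang 153.3
[252 301  17   8 107] [260.         305.07476636] r 0.0229 ang -174.5
[361 355  39  30 422] [384.58530806 374.86018957] r 0.0309 ang -11.8
```

View pics/w2.png

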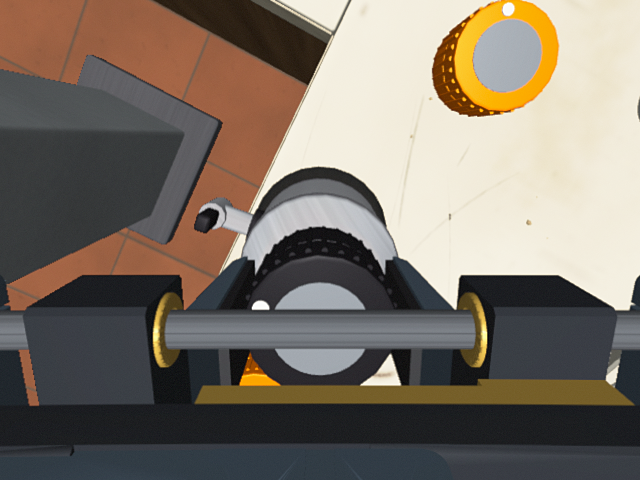

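The fingers hold the cap between them, with the dot at (260,305), at about -174.5°. First I try counter-clockwise, seen from above, by 32°.

Call:
servo_tool(rows="0 0 0 0 0 -0.4 1; 0 0 0 0 0 -0.4 1; 0 0 0 0 0 -0.4 1; 0 0 0 0 0 -0.4 1; 0 0 0 0 0 -0.4 1; 0 0 0 0 0 -0.4 1; 0 0 0 0 0 -0.4 1; 0 0 0 0 0 -0.4 1; 0 0 0 0 0 0 1; 0 0 0 0 0 0 1")

```text
clock: 6.45
tool_pos: [0.4351, 0.2051, 0.113]
tool_rot: [0.837, 3.027, 0.001]
wrist_force: [0.3, -0.0, 2.0]
grip_width: 0.612
gripper_force: 15.0
```

```bash
python3 look.py w3|grep -v "r 0.0[345]"
```

```text
6.45 [0.43510899 0.20508316 0.11301575] [ 0.417  0.266  1.924 -0.     0.951 -0.615] [ 0.3 -0.   2. ] [ 0.044 -0.186  0.046] 0.6118918856275346 15.0004091556184
centre px [321.40590677 327.39887087]
[252 301  17   8 106] [260.12264151 305.11320755] r 0.0235 ang -142.6
```

The dot turned the full 32° with no slip and almost no torque, so counter-clockwise is the right way. I continue to 60°.

Call:
servo_tool(rows="0 0 0 0 0 -0.4 1; 0 0 0 0 0 -0.4 1; 0 0 0 0 0 -0.4 1; 0 0 0 0 0 -0.4 1; 0 0 0 0 0 -0.4 1; 0 0 0 0 0 -0.4 1; 0 0 0 0 0 -0.4 1; 0 0 0 0 0 0 1; 0 0 0 0 0 0 1; 0 0 0 0 0 0 1", squeeze=20)

```text
clock: 7.75
tool_pos: [0.4349, 0.205, 0.113]
tool_rot: [0.079, 3.14, 0.0]
wrist_force: [0.8, 0.4, 4.4]
grip_width: 0.614
gripper_force: 20.0
```

```bash
python3 look.py w4|grep -v "r 0.0[345]"
```

```text
7.75 [0.43488979 0.20501132 0.11301671] [ 0.417  0.266  1.924 -0.     0.951 -1.104] [0.8 0.4 4.4] [ 0.097 -0.18   0.032] 0.6138521869601705 20.00056541757658
centre px [322.34635546 328.31727908]
[252 301  17   8 106] [260.04716981 305.10377358] r 0.024 ang -115.0
[361 355  39  30 528] [384.17424242 374.8030303 ] r 0.0297 ang 47.8
```

The cap has turned 59.5°. I lift slowly, watching the force.

Call:
servo_tool(rows="0 0 -0.02 0 0 0 1; 0 0 -0.03 0 0 0 1; 0 0 -0.05 0 0 0 1; 0 0 -0.05 0 0 0 1; 0 0 -0.05 0 0 0 1; 0 0 -0.05 0 0 0 1; 0 0 -0.05 0 0 0 1; 0 0 -0.05 0 0 0 1; 0 0 0 0 0 0 1; 0 0 0 0 0 0 1")

```text
clock: 9.05
tool_pos: [0.4347, 0.2049, 0.1478]
tool_rot: [-0.078, -3.14, 0.0]
wrist_force: [-0.8, -0.7, 0.1]
grip_width: 0.614
gripper_force: 20.0
```

Call:
servo_tool(rows="0 0 -0.1 0 0 0 1; 0 0 -0.15 0 0 0 1; 0 0 -0.15 0 0 0 1; 0 0 -0.15 0 0 0 1; 0 0 -0.05 0 0 0 1; 0 0 0 0 0 0 1; 0.03 -0.15 0 0 0 0 1; 0.03 -0.2 0 0 0 0 1; 0.03 -0.25 0 0 0 0 1; 0.03 -0.25 0 0 0 0 1")

```text
clock: 10.3
tool_pos: [0.4176, 0.1187, 0.2076]
tool_rot: [-0.079, -3.14, 0.001]
wrist_force: [0.6, -0.2, -1.4]
grip_width: 0.614
gripper_force: 20.0
```

Call:
servo_tool(rows="0.03 -0.25 0 0 0 0 1; 0.03 -0.25 0 0 0 0 1; 0.03 -0.25 0 0 0 0 1; 0.03 -0.2 0 0 0 0 1; 0.03 -0.1 0 0 0 0 1; 0 0 0 0 0 0 1; 0 0 0 0 0 0 1; 0 0 0 0 0 0 1; 0 0 0 0 0 0 1; 0 0 0 0 0 0 1")

```text
clock: 11.55
tool_pos: [0.3984, 0.0168, 0.2079]
tool_rot: [-0.077, -3.141, 0.0]
wrist_force: [0.2, -1.3, -2.0]
grip_width: 0.613
gripper_force: 20.0
```

```bash
python3 look.py w5|head -1; python3 - <<'E'
from h import *
im=vision.camera("side")[:,:,::-1]; cv2.imwrite("pics/s5.png",im)
E
```

```text
11.55 [0.39842642 0.01679171 0.20789543] [ 0.013  0.043  1.934 -0.     1.164 -1.508] [ 0.2 -1.3 -2. ] [ 0.119 -0.164 -0.038] 0.6130217717121151 19.999899154063314
```

View pics/s5.png

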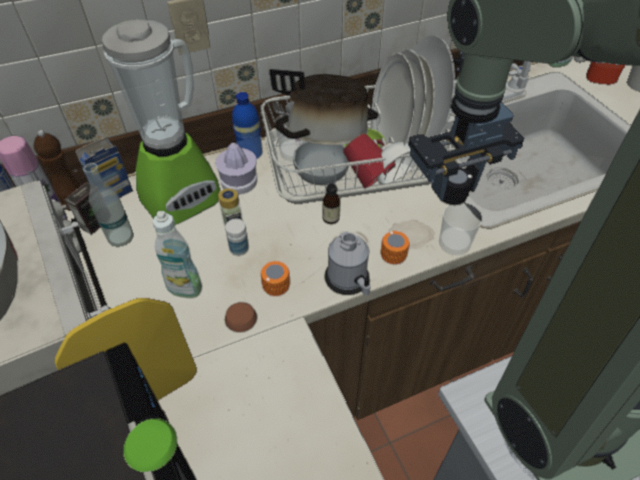

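The side picture shows the neck open at (348,240) and the cap in the fingers at (457,185), above everything. The tumbler (459,228), saucer (240,317) and bottle (176,258) are where they were.

```bash
python3 -c "
from bench import order
print(order.close_job())"
```

```text
the job is handed in; nothing more can be done
None
```

The cap came loose counter-clockwise (seen from above) on the first try, so I didn't turn it the other way; it is now held still in the gripper, level, about 19 cm to the side of the open mouth and about 9 cm above where it sat, with the tumbler, saucer and bottle untouched, and the job is handed in.

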